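# Tilt-plate stability check of a desk meter

## Task

Check that the white desk meter stands firm on the spring-backed tilt plate: with the fingertips push down the blue pad on the plate's left corner (as the robot sees it) until the pointer there is level with the red rider on its scale, keep it there for about two seconds, then ease it back up until the corner is fully home; then do the same with the right corner. Do not push a pointer well past its rider or let a corner snap back, do not touch or lift the meter, and leave the riders and everything else on the bench where they are.

Things in the scene. Friction and masses are not known exactly. Their poses are not given: they have to be found in the camera images.
- tilt_base: grey three-cornered base casting of the tilt platform, fixed on the bench, 458 mm wide (along its y) and 148 mm deep, 18 mm high; origin on the bench between the plate's pivot and its front corners, x points to the back (ball pivot post at +65 mm), y to the left; the sprung corners lie at x = -35 mm, y = +140 and -140 mm. White scales 34 mm wide stand at y = +-203 mm, up to 103 mm above the bench
- plate_mat (a point): centre of the top of the black rubber mat (76 x 130 mm) on the aluminium tilt plate, 91 mm above the bench at rest; its axes are the plate's, z up. The plate is a triangle with rounded corners, 8 mm thick, on a ball pivot at its back corner and on two spring barrels under its left and right front corners
- meter: white desk meter on its own foot, about 60 deep x 90 wide x 67 mm high, 0.16 kg, standing loose on the mat; origin in the middle of its underside, z up. Its top is about 158 mm above the bench; its sides end about 45 mm from the middle of the plate, so 80 mm or more from the middle of each pad
- left_pad_top (a point): centre of the top face of the round blue press pad (28 mm across, 5 mm high, black rubber inlay) on the plate's left front corner, as the robot sees it. At rest it is 94 mm above the bench; it lies 163 mm from the tilt axis of this corner and sinks by 163 mm x sin(left_tilt). It can be pressed straight down from above; its axes are the plate's (z = the plate's upward normal)
- left_tilt (a joint): tilt of the plate towards its left corner, rad: 0 = at rest against the upper stop, grows as the left pad is pressed down, stop at 0.23. A preloaded spring pushes back: pressing starts to move the pad at about 4 N and takes about 11 N at 0.17 rad (0.45 N per mm of pad travel); it springs back to 0 when let go. The tilt axis is the line from the ball pivot to the other sprung corner, so pressing one pad leaves the other corner up
- left_pointer_tip (a point): sharp outer tip of the flat black pointer that sticks out sideways from the plate's left corner, 62 mm beyond the middle of the left pad, in front of the white upright scale. At rest it is 85 mm above the bench, at the scale's top long line; it sinks by 199 mm x sin(left_tilt), that is 1.22 times as far as the pad
- left_rider_point (a point): sharp inner point of the red rider clipped on the outer edge of the left white scale; it faces the pointer tip from 5 mm away. Its height differs between runs (15 to 37 mm below the pointer's rest height). z up. Press until the pointer tip is level with this point. The rider is held by its screw
- left_pad: the blue press pad on the left corner, 28 mm across; origin at the middle of its underside, z up out of the plate
- right_pad_top (a point): centre of the top face of the round blue press pad (28 mm across, 5 mm high, black rubber inlay) on the plate's right front corner, as the robot sees it. At rest it is 94 mm above the bench; it lies 163 mm from the tilt axis of this corner and sinks by 163 mm x sin(right_tilt). It can be pressed straight down from above; its axes are the plate's (z = the plate's upward normal)
- right_tilt (a joint): tilt of the plate towards its right corner, rad: 0 = at rest against the upper stop, grows as the right pad is pressed down, stop at 0.23. A preloaded spring pushes back: pressing starts to move the pad at about 4 N and takes about 11 N at 0.17 rad (0.45 N per mm of pad travel); it springs back to 0 when let go. The tilt axis is the line from the ball pivot to the other sprung corner, so pressing one pad leaves the other corner up
- right_pointer_tip (a point): sharp outer tip of the flat black pointer that sticks out sideways from the plate's right corner, 62 mm beyond the middle of the right pad, in front of the white upright scale. At rest it is 85 mm above the bench, at the scale's top long line; it sinks by 199 mm x sin(right_tilt), that is 1.22 times as far as the pad
- right_rider_point (a point): sharp inner point of the red rider clipped on the outer edge of the right white scale; it faces the pointer tip from 5 mm away. Its height differs between runs (15 to 37 mm below the pointer's rest height). z up. Press until the pointer tip is level with this point. The rider is held by its screw
- right_pad: the blue press pad on the right corner, 28 mm across; origin at the middle of its underside, z up out of the plate
- watch: black stopwatch lying loose to the left, 62 x 61 x 17 mm, origin under its middle
- pad_paper: loose pocket note pad at the right, 103 x 68 x 10 mm, origin under its middle
- marker: loose black felt marker at the right, 136 mm long, 16 mm thick, origin under its middle
- brass_weight: loose brass weight with a knob at the right, 28 mm across, 46 mm high, origin under its middle
- beaker: loose white plastic beaker behind the work, 52 mm across, 70 mm high, origin under its middle
Mind the look-alikes: they are no part of the job. What is shaped like the meter but brown is not meant.

How it is judged:
By the outcome, as a careful person would: the job done as asked, in the order asked, and still so for the second after the job is handed in, with the robot touching nothing.
It also fails if it takes over 58 s, if anything falls off the work surface, if the arm or the gripper's body presses on something with over 40 N, if the wrist force passes 120 N, or if a joint passes its speed limit or range.

## Robot

A 6-joint arm with a two-finger parallel gripper is mounted at the origin on a cart in front of the work surface, level with it; the furniture and walls round the work are solid. World frame = base frame: x ahead of the robot, y to its left, z up, the work surface at z = 0. Lengths are in m, angles in degrees, forces in N, time in s.
With the tool pointing down it reaches from about 0.375 to 0.9 m from the base axis. Payload 3.1 kg.
Tool frame: the origin (TCP) lies midway between the tips of the shut fingers; the grasp point (between the pads) lies 19 mm behind it; z points along the fingers, y is the direction in which the jaws open and shut (so a half turn about z gives the same grasp; the last joint's range is limited). The gripper opens to 87 mm and grips with 3 to 60 N. Pads are 19 mm wide; open, the fingers measure 117 mm over their backs; the gripper's body (75 mm by 190 mm) begins 51 mm behind the grasp point.
Start: joints at [54.689, 30.224, 82.088, -0, 67.689, -10.227], TCP at [0.265, 0.566, 0.223] pointing down, gripper open.
Joint ranges: [-176.69, 176.69], [-43.24, 126.21], [12.49, 139.97], [-82, 262], [0, 151.66], [-163.58, 163.58]. Speed limits (degrees/s): [159.86, 159.86, 180, 180, 180, 180].

## Interface

Orientations are given as a 3x3 rotation matrix whose columns are the frame's x, y, z axes.
In Python, from rig import status, vision, bot, models gives the robot as it stands.
- The arm moves only by the tool send_rows, never from a script. Its argument "moves" is a list of rows, each a list of 7 numbers: the shift along the tool's x, y, z in units of 25 mm (1.0 is 25 mm), then the turn, a rotation vector about the tool's x, y, z in units of 10 degrees (1.0 is 10 degrees), then the closure, from -1 (fully open) to 1 (shut), so that 0 is half open. In form: [[dx, dy, dz, rx, ry, rz, hand], ...]. A call has 1 to 12 rows; each row shifts and turns the commanded pose from where the row before left it, along the tool's axes as they then stand; what a row does not reach is not made up. A row lasts 1/8 s, in which the tool goes at most 62.5 mm and 10.7 degrees, less where a joint would pass 70% of its speed; a pose out of reach is approached as far as the arm can. A call is refused whole if a number of a shift passes 1 or a number of a turn 1, either way. A call with a gripper value outside its range is refused whole. The fingers move at their own pace and stop on an object; the grip force is fixed at half the most. Time passes only in rows, so rows that do not move let the fingers close. It gives the time, the measured TCP pose, the force and the opening at its end, in the units of the state.
- status.read_state(): the state, without advancing time (a new reading comes with each control period).
- vision.capture(name): name is "scene" or "side" or "wrist"; returns a dict with "img" (420x560x3 uint8, red, green, blue), "depth" (420x560 float32, m along the optical axis (not along the pixel's ray), 0 where there is no reading), "fx", "fy", "cx", "cy" (pixels), "pose" (4x4, takes a point from camera to world coordinates); the wrist camera has in their place "hand_eye" (4x4, takes a point from camera to tool coordinates, whose origin is the TCP and whose axes are the flange's). Camera axes: x right, y up, looking along -z (the intrinsics and any distortion apply to the point x, -y, -z); pixel columns grow to the right and rows downward; lengths in m; the calibration is good to about 2 mm. A picture is of the moment at which its call begins: read the wrist's pose just before it.
- bot.hand_in(): hands the job in, once; it reports no verdict.
Trained networks look in the newest picture that a camera, given by its name, has taken for a name from the list of things; names that differ only in an ending like _2 or _b are one class to them, and where a whole thing is asked for, a point or a joint stands for the part that bears it (a point fixed in the world has none). Each returns a list of dicts, best first, with "confidence" (0 to 1); they miss things now and then, are a little off and sometimes report something else, mostly with a low value. They report only what shows in the picture. A call takes as long as a camera call. They do not tell look-alikes from the thing itself.
- models.masks_of(camera, name): "mask" (420x560 bool, what is visible of it) and "extent" ([left, top, right, bottom] in pixels, round what is visible of it).
- models.landmark_of(camera, name): "point" ([column, row] in pixels: a listed point, or the origin of a listed thing).
The state is a dict: "time_s": time; "joint_positions": joint angles; "qvel": joint speeds; "tau": joint torques, N m; "position": TCP position; "tcp_rot": TCP orientation; "force": force on the tool from outside, world axes, zero at the start; "moment": the same for the moment, N m; "opening": opening from 0.0 (shut) to 1.0 (fully open).
Only numpy, scipy, OpenCV 4.12 (cv2) and the standard library are available. Lean on these libraries where they do the work, as an engineer would, in place of code of your own. Each camera call takes 0.05 s, during which the arm holds its last target.

## Working session

There is one attempt and no reset: what is moved stays moved. The work goes in short steps, Python scripts to look and compute and a tool call to move; the robot and the scene stay as the last step left them, time stands still between calls to the robot, and variables do not carry over. Pictures are saved under pics/ and viewed, and the job is handed in when it is done.

Besides the shell and the picture viewer there is one more tool, called after ">>>" as name(argument=value, ...), one argument or row to a line, values as JSON. send_rows: Moves the arm, as the interface text tells. Its arguments: {"type":"object","properties":{"moves":{"type":"array"}},"required":["moves"]}

```bash
mkdir -p pics; ls
cat > h.py <<'E'
from rig import status, vision, bot, models
import numpy as np, cv2
def cap(n,f=None):
    s=status.read_state(); c=vision.capture(n)
    if n=='wrist':
        T=np.eye(4);T[:3,:3]=np.array(s['tcp_rot']);T[:3,3]=s['position'];c['pose']=T@c['hand_eye']
    if f: cv2.imwrite('pics/'+f,c['img'][:,:,::-1])
    return c
def px(c,u,v,d=None):
    if d is None: 
        w=c['depth'][int(v)-1:int(v)+2,int(u)-1:int(u)+2]; w=w[w>0]; d=np.median(w) if len(w) else 0
    p=np.array([(u-c['cx'])/c['fx']*d,-(v-c['cy'])/c['fy']*d,-d,1]); return (c['pose']@p)[:3]
E
python3 - <<'E'
from h import *
print(status.read_state())
for n in('scene','side'):
    c=cap(n,n+'0.png'); print(n,{k:v for k,v in c.items() if k not in('img','depth')})
    for t in['tilt_base','plate_mat','meter','left_pad_top','right_pad_top','left_pointer_tip','right_pointer_tip','left_rider_point','right_rider_point','watch','beaker','brass_weight']:
        for r in models.landmark_of(n,t)[:2]:
            print(t,r['confidence'],np.round(r['point'],1),np.round(px(c,*r['point']),4))
E
```

```text
pics
{'time_s': 0.0, 'joint_positions': array([ 5.46896737e+01,  3.02794402e+01,  8.21581853e+01, -6.07824310e-04,
        6.76865975e+01, -1.02267465e+01]), 'qvel': array([0.05850399, 0.00129541, 0.05055303, 0.01834103, 0.05348947,
       0.03075452]), 'tau': array([ 6.26167894e-04, -4.40042889e+01, -1.76592278e+01,  6.34091184e-02,
        5.80260472e-02, -1.54708255e-04]), 'position': array([0.26449968, 0.56545834, 0.22155654]), 'tcp_rot': array([[-9.05691810e-01,  4.23934895e-01, -1.24516321e-03],
       [ 4.23936558e-01,  9.05690148e-01, -1.77491459e-03],
       [ 3.75283824e-04, -2.13539581e-03, -9.99997650e-01]]), 'force': array([-0.13518553,  0.31064761, -0.9246139 ]), 'moment': array([-0.01793105,  0.02159425,  0.03291516]), 'opening': 1.002422731655048}
scene {'fx': 460.1836160698412, 'fy': 460.1836160698412, 'cx': 280.74320182551355, 'cy': 219.84069646045137, 'pose': array([[ 0.51166801,  0.59586649, -0.61898221, -0.29092114],
       [-0.85904228,  0.34174773, -0.38112313, -0.73597374],
       [-0.01556274,  0.72674041,  0.68673589,  1.14436456],
       [ 0.        ,  0.  
[... 1607 characters left out ...]
  0.0944]
left_pad_top 0.66 [272.6 266.7] [ 0.5037 -0.1577  0.0156]
right_pad_top 0.73 [323.2 252.1] [ 0.4617 -0.2845  0.0935]
right_pad_top 0.48 [349.8 260.8] [ 0.4636 -0.3574  0.0583]
left_pointer_tip 0.77 [188.6 254.1] [0.5008 0.0621 0.0752]
right_pointer_tip 0.81 [348.7 256.5] [ 0.4636 -0.353   0.0732]
left_rider_point 0.54 [190.7 264.4] [0.4993 0.0597 0.0411]
right_rider_point 0.75 [268.4 269.6] [ 0.4927 -0.1455  0.0156]
right_rider_point 0.39 [350.8 259.6] [ 0.4639 -0.3597  0.062 ]
watch 0.8 [112.8 287.9] [0.4532 0.2581 0.0137]
watch 0.32 [273.4 247.7] [ 0.4602 -0.1562  0.1166]
beaker 0.59 [222.5 228.6] [ 0.6901 -0.0207  0.0133]
brass_weight 0.54 [396.1 249.3] [ 0.5559 -0.5143  0.0132]
```

View pics/scene0.png

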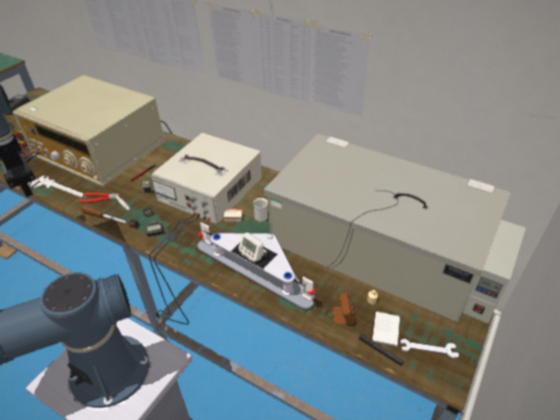

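View pics/side0.png

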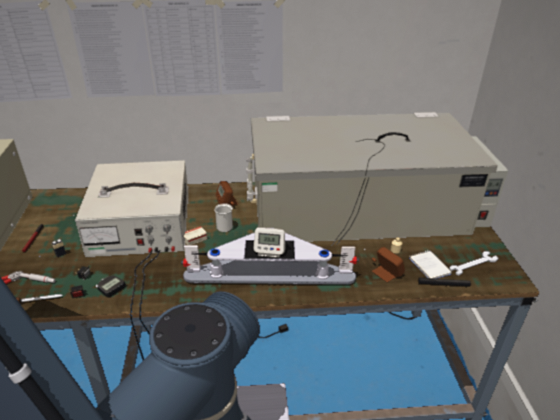

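Run:
```python
from h import *
o=[]
a=cv2.imread('pics/side0.png')
for (u,v) in((190,258),(350,258)):
    o.append(cv2.resize(a[v-25:v+25,u-33:u+33],None,fx=6,fy=6,interpolation=cv2.INTER_CUBIC))
cv2.imwrite('pics/z0.png',np.hstack(o))
c=cap('wrist','w0.png')
```

```text
(no output)
```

View pics/z0.png

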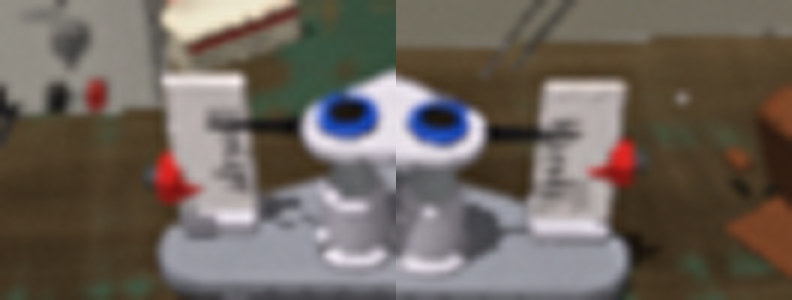

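View pics/w0.png

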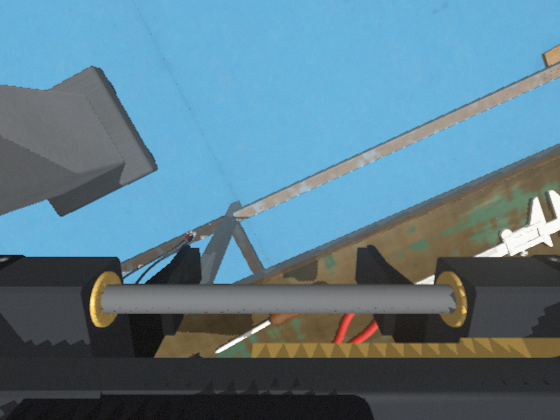

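The side view shows the left pointer tip at about (191.5, 253.5) and its rider at (190, 264). On the right the tip is at (348, 255) and the rider at (349, 262). The brown look-alike is at (385, 265). The wrist camera should give a better reading of the rider heights.

Run:
```python
from h import *
c=cap('wrist'); np.set_printoptions(precision=4,suppress=True)
print(c['hand_eye'],c['fx'],c['cx'],c['cy'])
s=cap('side');g=cap('scene')
def ray(c,u,v,z):
    o=c['pose'][:3,3]; d=px(c,u,v,1.)-o; return o+d*(z-o[2])/d[2]
for n,c in(('side',s),('scene',g)):
    hsv=cv2.cvtColor(c['img'],cv2.COLOR_RGB2HSV)
    m=((hsv[...,0]>105)&(hsv[...,0]<130)&(hsv[...,1]>150)).astype(np.uint8)
    # pads: use model masks
    for t in('left_pad','right_pad'):
        for r in models.masks_of(n,t)[:2]:
            e=r['extent'];u,v=(e[0]+e[2])/2,(e[1]+e[3])/2
            print(n,t,r['confidence'],e,ray(c,u,v,.092))
```

```text
[[ 0.0001  0.9598  0.2807  0.0773]
 [ 1.     -0.0004  0.0009 -0.0006]
 [ 0.001   0.2807 -0.9598 -0.1607]
 [ 0.      0.      0.      1.    ]] 316.7217647641819 278.0523341063305 212.17077616025136
side left_pad 0.7 [203.1, 234.6, 335.9, 268.9] [ 0.4748 -0.1473  0.092 ]
side left_pad 0.65 [183.2, 231.5, 359.4, 281.1] [ 0.4564 -0.1506  0.092 ]
side right_pad 0.43 [316.9, 250.6, 328.5, 259.9] [ 0.4511 -0.2816  0.092 ]
scene right_pad 0.38 [286.4, 269.8, 292.9, 279.6] [ 0.4679 -0.2956  0.092 ]
scene right_pad 0.38 [207.1, 232.6, 294.7, 283.5] [ 0.4656 -0.1598  0.092 ]
```

>>> send_rows(
  moves=[
    [0,0,0,0,0,-0.9,1],
    [0,0,0,0,0,-0.9,1],
    [0,0,0,0,0,-0.71,1],
    [-0.5,-1,0,0,0,0,1],
    [-0.5,-1,0,0,0,0,1],
    [-0.5,-1,0,0,0,0,1],
    [-0.5,-1,0,0,0,0,1],
    [-0.5,-1,0,0,0,0,1],
    [-0.5,-1,0,0,0,0,1],
    [-0.5,-1,0,0,0,0,1],
    [-0.5,-1,0,0,0,0,1],
  ],
)

```text
time_s: 3.08
position: [0.3654, 0.3653, 0.2227]
tcp_rot: [[-1.0, -0.0, 0.0], [-0.0, 1.0, 0.0], [-0.0, 0.0, -1.0]]
force: [0.3, -0.1, 0.2]
opening: 0.005
```

>>> send_rows(
  moves=[
    [-0.4,-1,0,0,0,0,1],
    [-0.4,-1,0,0,0,0,1],
    [-0.4,-1,0,0,0,0,1],
    [-0.4,-1,0,0,0,0,1],
    [-0.4,-1,0,0,0,0,1],
    [-0.4,-1,0,0,0,0,1],
    [-0.4,-1,0,0,0,0,1],
    [-0.4,-1,0,0,-0.6,0,1],
    [-0.4,-1,0,0,-0.6,0,1],
    [-0.4,-1,0,0,-0.6,0,1],
    [-0.2,-1,0,0,-0.6,0,1],
    [0,-1,0.5,0,-0.6,0,1],
  ],
)

```text
time_s: 4.58
position: [0.4751, 0.0717, 0.2186]
tcp_rot: [[-0.872, -0.005, 0.49], [-0.002, 1.0, 0.007], [-0.49, 0.005, -0.872]]
force: [-0.2, 1.0, -0.7]
opening: 0.005
```

```bash
cat > look.py <<'E'
from h import *
import sys
np.set_printoptions(precision=4,suppress=True)
f=sys.argv[1]; side=sys.argv[2]
c=cap('wrist',f+'.png'); np.savez('/tmp/'+f,**c)
s=status.read_state(); print(s['time_s'],s['position'])
for t in(side+'_pad_top',side+'_pointer_tip',side+'_rider_point'):
    for r in models.landmark_of('wrist',t)[:2]: print(t,r['confidence'],np.round(r['point'],1),px(c,*r['point']))
E
python3 look.py w1 left
```

```text
4.625 [0.472  0.0706 0.2157]
left_pad_top 0.59 [182.3 152.9] [ 0.4868 -0.0103  0.0943]
left_pointer_tip 0.73 [256.2 147.9] [0.5025 0.051  0.0635]
left_rider_point 0.89 [263.3 126.1] [0.5007 0.0568 0.0266]
```

View pics/w1.png

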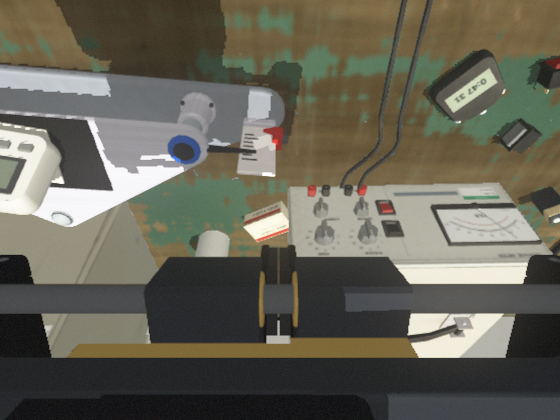

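```bash
cat > zoom.py <<'E'
import cv2,sys
f,u,v,w,o=sys.argv[1],*map(int,sys.argv[2:5]),sys.argv[5]
a=cv2.imread('pics/'+f)[v-w*3//4:v+w*3//4,u-w:u+w]
k=800/(2*w); cv2.imwrite('pics/'+o,cv2.resize(a,(800,600),interpolation=cv2.INTER_NEAREST))
E
python3 look.py w2 left; python3 zoom.py w2.png 256 146 28 z2.png
```

```text
4.825 [0.4752 0.0729 0.2179]
left_pad_top 0.8 [180.7 154.7] [ 0.4862 -0.0104  0.094 ]
left_pointer_tip 0.69 [257.2 151.9] [0.5021 0.0533 0.0668]
left_rider_point 0.77 [261.7 130.1] [0.5015 0.0564 0.0283]
```

View pics/z2.png

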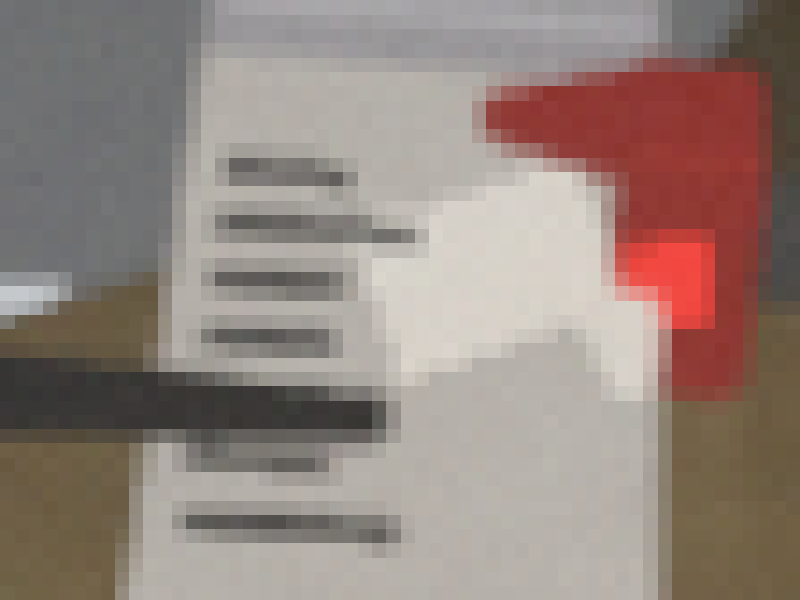

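```bash
cat > lvl.py <<'E'
from h import *
def calc(f,L,R,side,tip,rid,pad=None):
    c=np.load('/tmp/'+f+'.npz'); L=np.array(L);R=np.array(R)
    u=(L-R)/np.linalg.norm(L-R); n=np.array([u[1],-u[0],0]); P=L if side=='left' else R
    o=c['pose'][:3,3]
    for nm,q in(('tip',tip),('rid',rid)):
        d=px(c,*q,1.)-o; t=n[:2]@(P-o[:2])/(n@d); X=o+t*d; print(nm,X.round(4),'along',round(float(u@(X[:2]-P))*1e3,1))
    print('yaw',np.degrees(np.arctan2(-u[0],u[1])), 'sep',np.linalg.norm(L-R))
E
python3 -c "
from lvl import *
calc('w2',(.4865,-.0103),(.459,-.286),'left',(254.95,154),(261.9,132.8))"
```

```text
tip [0.4927 0.0523 0.0836] along 62.9
rid [0.4933 0.0575 0.0472] along 68.1
yaw -5.6961894582702355 sep 0.27706811436901213
```

The left pad is at about (0.4865, -0.010), and its rider sits roughly 34–36 mm below the tip. I'll take one closer, flatter look to pin that down.

>>> send_rows(
  moves=[
    [0,0,0,0,-0.6,0,1],
    [0,0,0,0,-0.6,0,1],
    [0.1,-0.1,0.8,0,0,0,1],
    [0.1,-0.1,0.8,0,0,0,1],
    [0.1,-0.1,0.8,0,0,0,1],
    [0.1,-0.1,0.7,0,0,0,1],
    [0,0,0,0,0,0,1],
    [0,0,0,0,0,0,1],
  ],
)

```text
time_s: 5.98
position: [0.52, 0.0865, 0.1771]
tcp_rot: [[-0.841, -0.025, 0.54], [-0.003, 0.999, 0.042], [-0.541, 0.034, -0.84]]
force: [0.0, -0.3, 0.4]
opening: 0.006
```

```bash
python3 look.py w3 left; python3 zoom.py w3.png 262 125 40 z3.png
```

```text
6.025 [0.5199 0.0865 0.1772]
left_pad_top 0.95 [123.1 127. ] [ 0.4862 -0.011   0.0938]
left_pointer_tip 0.94 [229.1 127.7] [0.5019 0.0532 0.0711]
left_pointer_tip 0.23 [233.   96.9] [0.5017 0.0534 0.0278]
left_rider_point 0.76 [233.5  96.4] [0.5015 0.0539 0.0275]
```

View pics/w3.png

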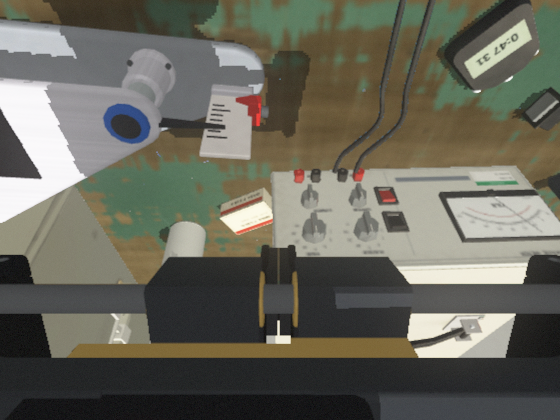

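View pics/z3.png

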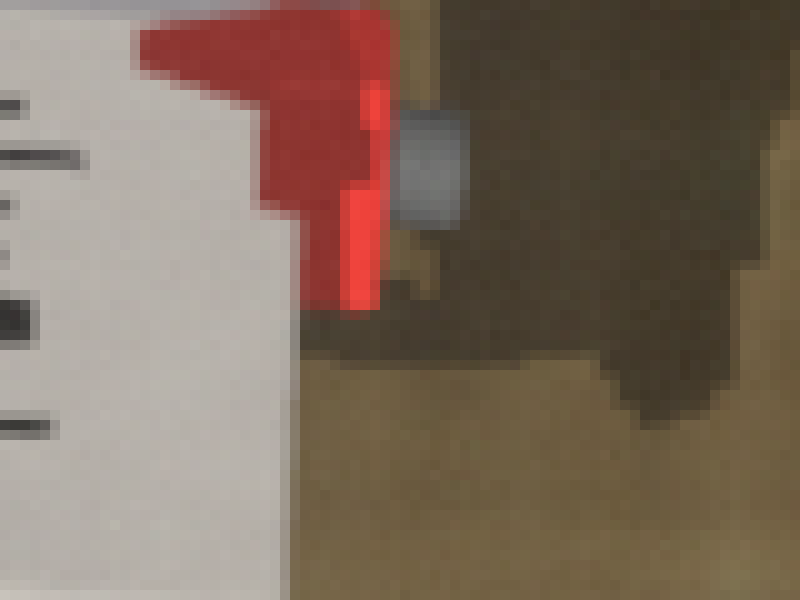

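```bash
python3 -c "
from lvl import *
print(status.read_state()['joint_positions'])
calc('w3',(.4862,-.0108),(.459,-.286),'left',(225.6,126.8),(235.5,99.7))"
```

```text
[  -6.1062834    21.54493429  123.78377554   68.34343719    6.09477668
 -163.51919868]
tip [0.4925 0.0526 0.084 ] along 63.7
rid [0.4929 0.0572 0.0478] along 68.4
yaw -5.644622205786094 sep 0.2765409192144989
```

>>> send_rows(
  moves=[
    [0,0,-0.6,0,0.4,0,1],
    [0,0,-0.6,0,0.4,0,1],
    [0,0,-0.6,0,0.4,0,1],
    [0,0,0,0,0.6,0,1],
    [0,0,0,0,0.6,0,1],
    [0,0,0,0,0.6,0,1],
    [0,0,0,0,0,0,1],
  ],
)

```text
time_s: 7.05
position: [0.5124, 0.0959, 0.2038]
tcp_rot: [[-0.988, -0.047, 0.145], [-0.037, 0.997, 0.07], [-0.148, 0.064, -0.987]]
force: [-0.7, -0.3, -0.2]
opening: 0.005
```

```bash
cat > st.py <<'E'
from h import *
np.set_printoptions(precision=4,suppress=True)
s=status.read_state()
for k in('time_s','joint_positions','position','tcp_rot','force','moment'): print(k,s[k])
E
cat > go.py <<'E'
import sys
from h import *
from scipy.spatial.transform import Rotation as Ro
np.set_printoptions(precision=3,suppress=True)
# target: x y z az(deg) of tool x, tool down
x,y,z,az=map(float,sys.argv[1:5]); a=np.radians(az)
X=np.array([np.cos(a),np.sin(a),0]);Z=np.array([0,0,-1.]);R=np.c_[X,np.cross(Z,X),Z]
s=status.read_state();R0=np.array(s['tcp_rot']);p=s['position']
print('turn units',np.degrees(Ro.from_matrix(R0.T@R).as_rotvec())/10)
d=np.array([x,y,z])-p
print('shift before turn (old axes)',R0.T@d/.025,' after turn (new axes)',R.T@d/.025, 'world',d)
E
python3 st.py; python3 go.py .4862 -.0108 .15 84.3
```

```text
time_s 7.05
joint_positions [  -4.5126   20.5917  104.6799    6.4124   46.8652 -101.0133]
position [0.5124 0.0959 0.2038]
tcp_rot [[-0.9882 -0.0472  0.1454]
 [-0.0372  0.9968  0.0703]
 [-0.1483  0.064  -0.9869]]
force [-0.73   -0.2623 -0.2464]
moment [0.008  0.0974 0.0139]
turn units [1.004 0.318 9.79 ]
shift before turn (old axes) [ 1.515 -4.342  1.673]  after turn (new axes) [-4.35  -0.62   2.154] world [-0.026 -0.107 -0.054]
```

>>> send_rows(
  moves=[
    [0,0,0,0.1,0.03,0.98,1],
    [0,0,0,0.1,0.03,0.98,1],
    [0,0,0,0.1,0.03,0.98,1],
    [0,0,0,0.1,0.03,0.98,1],
    [0,0,0,0.1,0.03,0.98,1],
    [0,0,0,0.1,0.03,0.98,1],
    [0,0,0,0.1,0.03,0.98,1],
    [0,0,0,0.1,0.03,0.98,1],
    [0,0,0,0.1,0.03,0.98,1],
    [0,0,0,0.1,0.03,0.98,1],
    [0,0,0,0,0,0,1],
  ],
)

```text
time_s: 8.43
position: [0.5093, 0.0961, 0.2027]
tcp_rot: [[0.099, 0.995, -0.002], [0.995, -0.099, -0.001], [-0.001, -0.002, -1.0]]
force: [0.7, 0.5, 0.2]
opening: 0.009
```

```bash
python3 st.py; python3 go.py .4862 -.0108 .13 84.3
```

```text
time_s 8.425
joint_positions [-1.6585 23.6187 98.4707 -0.0519 58.0083  4.0762]
position [0.5093 0.0961 0.2027]
tcp_rot [[ 0.0994  0.995  -0.0017]
 [ 0.995  -0.0994 -0.0007]
 [-0.0009 -0.0016 -1.    ]]
force [0.7181 0.4513 0.212 ]
moment [-0.1154  0.0691 -0.0156]
turn units [-0.009  0.005 -0.001]
shift before turn (old axes) [-4.343 -0.489  2.914]  after turn (new axes) [-4.345 -0.495  2.909] world [-0.023 -0.107 -0.073]
```

>>> send_rows(
  moves=[
    [-1,-0.1,0,0,0,0,1],
    [-1,-0.1,0,0,0,0,1],
    [-1,-0.1,0.3,0,0,0,1],
    [-0.9,-0.1,0.6,0,0,0,1],
    [-0.44,-0.1,0.8,0,0,0,1],
    [0,0,0.8,0,0,0,1],
    [0,0,0.4,0,0,0,1],
    [0,0,0,0,0,0,1],
    [0,0,0,0,0,0,1],
  ],
)

```text
time_s: 9.55
position: [0.4872, -0.0105, 0.1313]
tcp_rot: [[0.1, 0.995, -0.0], [0.995, -0.1, -0.001], [-0.001, -0.0, -1.0]]
force: [0.6, -0.3, 0.5]
opening: 0.005
```

```bash
python3 st.py; python3 look.py w4 left
```

```text
time_s 9.55
joint_positions [-14.3526  28.0191 106.6503  -0.1111  45.3278  -8.5168]
position [ 0.4872 -0.0105  0.1313]
tcp_rot [[ 0.1003  0.995  -0.0003]
 [ 0.995  -0.1003 -0.0013]
 [-0.0014 -0.0002 -1.    ]]
force [ 0.619  -0.298   0.5426]
moment [-0.1487  0.031   0.0086]
9.6 [ 0.4873 -0.0106  0.1314]
left_pad_top 0.57 [276.9 236. ] [ 0.4861 -0.0087  0.0937]
left_pointer_tip 0.71 [279.6 139.1] [0.494  0.0493 0.0166]
left_rider_point 0.58 [277.1 129.6] [0.4929 0.0583 0.0487]
```

View pics/w4.png

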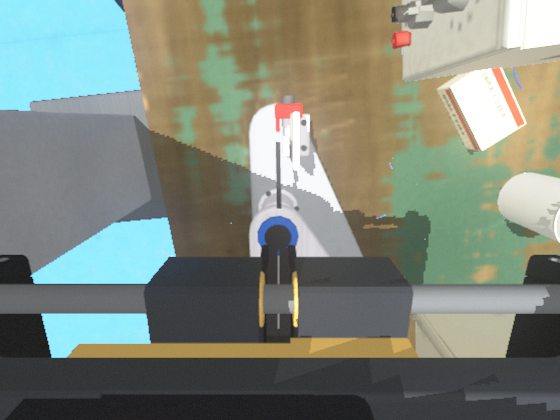

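>>> send_rows(
  moves=[
    [0,0,0.5,0,0,0,1],
    [0,0,0.5,0,0,0,1],
    [0,0,0.3,0,0,0,1],
    [0,0,0.1,0,0,0,1],
    [0,0,0.1,0,0,0,1],
    [0,0,0.1,0,0,0,1],
    [0,0,0.1,0,0,0,1],
    [0,0,0.1,0,0,0,1],
    [0,0,0.1,0,0,0,1],
    [0,0,0.1,0,0,0,1],
    [0,0,0.1,0,0,0,1],
  ],
)

```text
time_s: 11.12
position: [0.4869, -0.0106, 0.0785]
tcp_rot: [[0.101, 0.995, -0.001], [0.995, -0.101, -0.001], [-0.001, -0.001, -1.0]]
force: [-0.6, 2.5, 6.6]
opening: 0.004
```

```bash
python3 st.py; python3 look.py w5 left;  python3 zoom.py w5.png 285 130 40 z5.png
```

```text
time_s 11.125
joint_positions [-14.3761  33.6232 108.7322  -0.1227  37.686   -8.4615]
position [ 0.4869 -0.0106  0.0785]
tcp_rot [[ 0.1014  0.9948 -0.001 ]
 [ 0.9948 -0.1014 -0.0011]
 [-0.0012 -0.0009 -1.    ]]
force [-0.6174  2.5156  6.5867]
moment [0.1533 0.1861 0.0059]
11.175 [ 0.4868 -0.0107  0.0783]
left_pad_top 0.79 [277.7 262.8] [ 0.4871 -0.0022  0.0959]
left_pointer_tip 0.87 [280.9 144.3] [0.4943 0.0488 0.0163]
left_rider_point 0.66 [278.3 133. ] [0.4934 0.0579 0.0482]
```

View pics/w5.png

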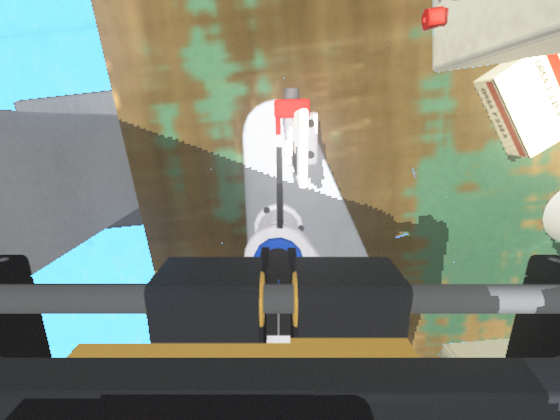

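View pics/z5.png

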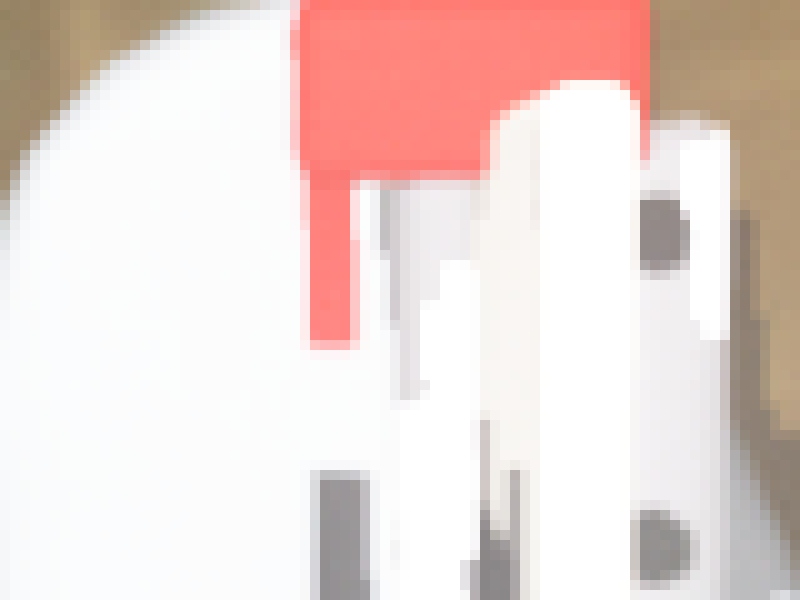

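```bash
cat > dp.py <<'E'
import sys
from h import *
np.set_printoptions(precision=4,suppress=True)
c=np.load('/tmp/'+sys.argv[1]+'.npz'); u=int(sys.argv[2]); 
for v in range(int(sys.argv[3]),int(sys.argv[4]),2): 
    print(v,[ '%.4f'%px(c,k,v,c['depth'][v,k])[2] for k in range(u-4,u+5)], px(c,u,v,c['depth'][v,u]))
E
python3 dp.py w5 278 112 165; python3 dp.py w4 278 108 160|cut -c1-100
```

```text
112 ['0.0175', '0.0537', '0.0538', '0.0538', '0.0548', '0.0538', '0.0530', '0.0515', '0.0541'] [0.4945 0.0694 0.0548]
114 ['0.0172', '0.0539', '0.0521', '0.0542', '0.0535', '0.0536', '0.0537', '0.0534', '0.0529'] [0.4943 0.0684 0.0535]
116 ['0.0166', '0.0516', '0.0535', '0.0543', '0.0540', '0.0538', '0.0548', '0.0545', '0.0544'] [0.4942 0.0673 0.054 ]
118 ['0.0172', '0.0163', '0.0516', '0.0517', '0.0517', '0.0524', '0.0519', '0.0158', '0.0178'] [0.4941 0.0662 0.0517]
120 ['0.0168', '0.0169', '0.0514', '0.0521', '0.0504', '0.0518', '0.0515', '0.0172', '0.0171'] [0.494  0.0652 0.0504]
122 ['0.0178', '0.0168', '0.0513', '0.0509', '0.0514', '0.0495', '0.0507', '0.0156', '0.0160'] [0.4939 0.0641 0.0514]
124 ['0.0171', '0.0178', '0.0504', '0.0503', '0.0502', '0.0496', '0.0507', '0.0170', '0.0181'] [0.4938 0.063  0.0502]
126 ['0.0169', '0.0163', '0.0498', '0.0498', '0.0506', '0.0493', '0.0502', '0.0175', '0.0163'] [0.4937 0.0619 0.0506]
128 ['0.0166', '0.0167', '0.0494', '0.0493', '0.0498', '0.0492', '0.0500', '0.0174', '0.0180'] [0.4936 0.0607 0.0498]
130 ['0.0177', '0.0169', '0.0493', '0.
[... 4011 characters left out ...]
0.0160', '0.0169', '0.0835', '0.0846', '0.0856', '0.0845', '0.0847', '0.0162', '0.0178'] [0.49
148 ['0.0169', '0.0172', '0.0843', '0.0854', '0.0836', '0.0846', '0.0845', '0.0171', '0.0155'] [0.49
150 ['0.0150', '0.0162', '0.0845', '0.0849', '0.0849', '0.0842', '0.0848', '0.0172', '0.0146'] [0.49
152 ['0.0165', '0.0159', '0.0845', '0.0857', '0.0856', '0.0850', '0.0849', '0.0157', '0.0156'] [0.49
154 ['0.0162', '0.0172', '0.0853', '0.0853', '0.0849', '0.0847', '0.0844', '0.0166', '0.0174'] [0.49
156 ['0.0172', '0.0166', '0.0845', '0.0856', '0.0837', '0.0847', '0.0853', '0.0179', '0.0171'] [0.49
158 ['0.0176', '0.0158', '0.0848', '0.0854', '0.0850', '0.0844', '0.0854', '0.0176', '0.0173'] [0.49
```

Depth gives the left pointer at 0.0702 now (0.0848 at rest) and the rider point at about 0.048. Pressing on, but stopping short to measure again.

>>> send_rows(
  moves=[
    [0,0,0.08,0,0,0,1],
    [0,0,0.08,0,0,0,1],
    [0,0,0.08,0,0,0,1],
    [0,0,0.08,0,0,0,1],
    [0,0,0.08,0,0,0,1],
    [0,0,0.08,0,0,0,1],
    [0,0,0.06,0,0,0,1],
    [0,0,0.03,0,0,0,1],
  ],
)

```text
time_s: 12.32
position: [0.488, -0.0112, 0.0649]
tcp_rot: [[0.101, 0.995, 0.002], [0.995, -0.101, -0.002], [-0.002, 0.002, -1.0]]
force: [-2.0, 0.2, 10.3]
opening: 0.003
```

```bash
cat > auto.py <<'E'
import sys
from h import *
np.set_printoptions(precision=4,suppress=True)
f=sys.argv[1]; s=status.read_state(); c=cap('wrist',f+'.png'); np.savez('/tmp/'+f,**c)
print(s['time_s'],s['position'],s['force'])
P=np.array(eval(sys.argv[2])); u=np.array(eval(sys.argv[3])); u=u/np.linalg.norm(u) # pad xy, outward
v,uu=np.mgrid[0:420,0:560]; d=c['depth']
q=np.stack([(uu-c['cx'])/c['fx']*d,-(v-c['cy'])/c['fy']*d,-d,np.ones_like(d)],-1)@c['pose'].T
al=(q[...,:2]-P)@u; ac=(q[...,:2]-P)@np.array([u[1],-u[0]]); z=q[...,2]
ok=(d>0)&(z>.025)&(z<.1)&(abs(ac)<.005)
for a in range(36,82,2):
    m=ok&(al>=a/1e3)&(al<(a+2)/1e3)
    if m.sum(): print(a,m.sum(),'z med %.4f  ac %.4f'%(np.median(z[m]),np.median(ac[m])))
E
python3 auto.py w6 '(.4865,-.0108)' '(.099,.995)'; python3 zoom.py w6.png 285 130 40 z6.png
```

```text
12.325 [ 0.488  -0.0112  0.0649] [-1.9518  0.2264 10.3433]
36 27 z med 0.0592  ac 0.0021
38 27 z med 0.0588  ac 0.0021
40 23 z med 0.0586  ac 0.0016
42 23 z med 0.0585  ac 0.0022
44 22 z med 0.0581  ac 0.0016
46 22 z med 0.0576  ac 0.0019
48 27 z med 0.0570  ac 0.0022
50 26 z med 0.0569  ac 0.0022
52 26 z med 0.0564  ac 0.0022
54 25 z med 0.0562  ac 0.0022
56 29 z med 0.0557  ac 0.0022
58 27 z med 0.0555  ac 0.0022
60 29 z med 0.0554  ac 0.0022
62 6 z med 0.0261  ac 0.0048
64 4 z med 0.0257  ac 0.0045
66 5 z med 0.0274  ac 0.0048
68 24 z med 0.0479  ac 0.0006
70 26 z med 0.0488  ac 0.0006
72 27 z med 0.0496  ac 0.0001
74 31 z med 0.0511  ac 0.0001
76 35 z med 0.0523  ac 0.0006
78 54 z med 0.0535  ac 0.0017
80 56 z med 0.0536  ac 0.0014
```

View pics/z6.png

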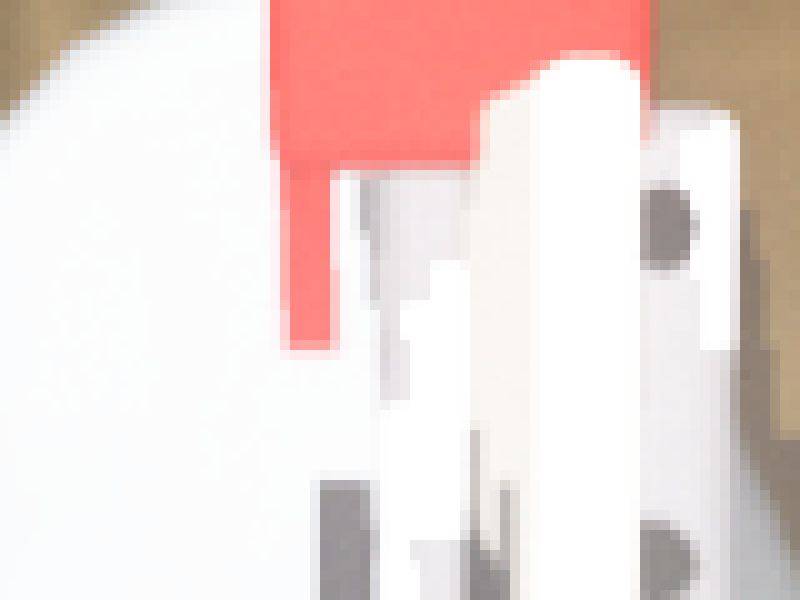

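>>> send_rows(
  moves=[
    [0,0,0.07,0,0,0,1],
    [0,0,0.07,0,0,0,1],
    [0,0,0.06,0,0,0,1],
    [0,0,0.04,0,0,0,1],
    [0,0,0,0,0,0,1],
  ],
)

```text
time_s: 13.0
position: [0.4887, -0.0116, 0.0592]
tcp_rot: [[0.101, 0.995, 0.003], [0.995, -0.101, -0.003], [-0.003, 0.003, -1.0]]
force: [-0.5, -0.5, 11.7]
opening: 0.004
```

```bash
python3 auto.py w7 '(.4865,-.0108)' '(.099,.995)'; python3 -c "
from h import *
cap('side','s7.png')"; python3 zoom.py s7.png 190 260 20 z7.png
```

```text
13.0 [ 0.4887 -0.0116  0.0592] [-0.4851 -0.4753 11.6801]
36 26 z med 0.0533  ac 0.0029
38 26 z med 0.0529  ac 0.0029
40 26 z med 0.0525  ac 0.0029
42 22 z med 0.0524  ac 0.0027
44 24 z med 0.0521  ac 0.0027
46 24 z med 0.0517  ac 0.0027
48 22 z med 0.0510  ac 0.0027
50 25 z med 0.0509  ac 0.0024
52 24 z med 0.0502  ac 0.0030
54 24 z med 0.0503  ac 0.0030
56 25 z med 0.0497  ac 0.0030
58 29 z med 0.0490  ac 0.0030
60 15 z med 0.0488  ac 0.0030
62 6 z med 0.0262  ac 0.0050
64 5 z med 0.0259  ac 0.0050
66 4 z med 0.0267  ac 0.0049
68 25 z med 0.0473  ac 0.0009
70 29 z med 0.0487  ac 0.0004
72 30 z med 0.0496  ac 0.0004
74 31 z med 0.0506  ac 0.0004
76 45 z med 0.0515  ac 0.0009
78 61 z med 0.0534  ac 0.0014
80 60 z med 0.0535  ac 0.0014
```

View pics/z7.png

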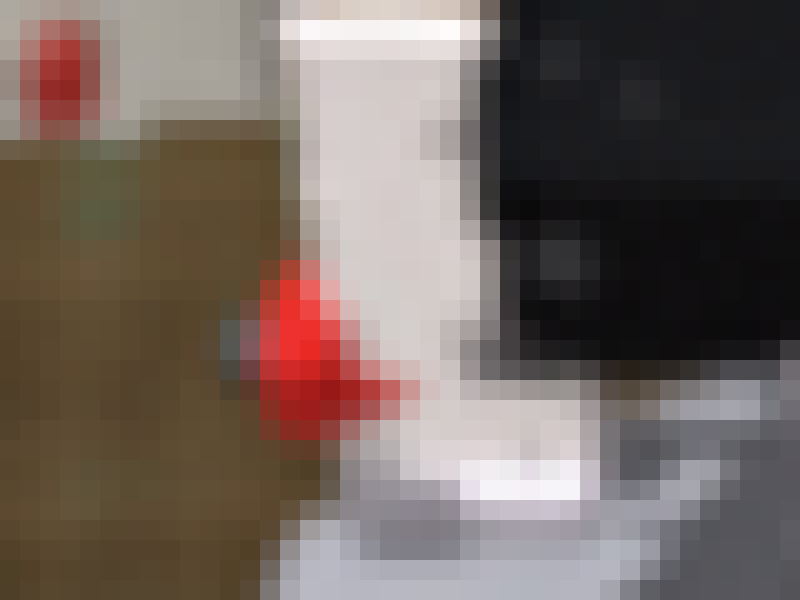

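>>> send_rows(
  moves=[
    [0,0,0.025,0,0,0,1],
    [0,0,0,0,0,0,1],
    [0,0,0,0,0,0,1],
    [0,0,0,0,0,0,1],
    [0,0,0,0,0,0,1],
    [0,0,0,0,0,0,1],
  ],
)

```text
time_s: 13.85
position: [0.4888, -0.0117, 0.0587]
tcp_rot: [[0.101, 0.995, 0.003], [0.995, -0.101, -0.003], [-0.003, 0.004, -1.0]]
force: [-0.8, -1.1, 11.5]
opening: 0.008
```

```bash
python3 auto.py w8 '(.4865,-.0108)' '(.099,.995)'
```

```text
13.85 [ 0.4888 -0.0117  0.0587] [-0.8326 -1.1212 11.5079]
36 27 z med 0.0529  ac 0.0030
38 28 z med 0.0521  ac 0.0030
40 24 z med 0.0520  ac 0.0030
42 22 z med 0.0516  ac 0.0025
44 22 z med 0.0515  ac 0.0030
46 23 z med 0.0511  ac 0.0030
48 23 z med 0.0506  ac 0.0025
50 23 z med 0.0503  ac 0.0030
52 23 z med 0.0496  ac 0.0025
54 21 z med 0.0497  ac 0.0030
56 24 z med 0.0491  ac 0.0028
58 26 z med 0.0489  ac 0.0030
60 14 z med 0.0484  ac 0.0031
62 3 z med 0.0267  ac 0.0044
64 2 z med 0.0267  ac 0.0044
66 3 z med 0.0262  ac 0.0044
68 21 z med 0.0481  ac 0.0004
70 26 z med 0.0490  ac 0.0004
72 24 z med 0.0497  ac 0.0002
74 26 z med 0.0505  ac 0.0002
76 48 z med 0.0522  ac 0.0005
78 58 z med 0.0538  ac 0.0015
80 58 z med 0.0536  ac 0.0015
```

>>> send_rows(
  moves=[
    [0,0,0,0,0,0,1],
    [0,0,0,0,0,0,1],
    [0,0,0,0,0,0,1],
    [0,0,0,0,0,0,1],
    [0,0,0,0,0,0,1],
    [0,0,0,0,0,0,1],
    [0,0,0,0,0,0,1],
    [0,0,0,0,0,0,1],
    [0,0,0,0,0,0,1],
    [0,0,0,0,0,0,1],
    [0,0,0,0,0,0,1],
    [0,0,-0.03,0,0,0,1],
  ],
)

```text
time_s: 15.4
position: [0.4887, -0.0116, 0.0594]
tcp_rot: [[0.101, 0.995, 0.003], [0.995, -0.101, -0.003], [-0.003, 0.003, -1.0]]
force: [-1.3, 0.3, 12.4]
opening: 0.007
```

>>> send_rows(
  moves=[
    [0,0,-0.06,0,0,0,1],
    [0,0,-0.08,0,0,0,1],
    [0,0,-0.08,0,0,0,1],
    [0,0,-0.08,0,0,0,1],
    [0,0,-0.08,0,0,0,1],
    [0,0,-0.08,0,0,0,1],
    [0,0,-0.08,0,0,0,1],
    [0,0,-0.08,0,0,0,1],
    [0,0,-0.08,0,0,0,1],
    [0,0,-0.08,0,0,0,1],
    [0,0,-0.08,0,0,0,1],
    [0,0,-0.08,0,0,0,1],
  ],
)

```text
time_s: 16.9
position: [0.4868, -0.0106, 0.082]
tcp_rot: [[0.101, 0.995, -0.001], [0.995, -0.101, -0.001], [-0.001, -0.001, -1.0]]
force: [-1.4, 1.5, 5.3]
opening: 0.003
```

>>> send_rows(
  moves=[
    [0,0,-0.08,0,0,0,1],
    [0,0,-0.08,0,0,0,1],
    [0,0,-0.06,0,0,0,1],
    [0,0,-0.06,0,0,0,1],
    [0,0,-0.06,0,0,0,1],
    [0,0,-0.06,0,0,0,1],
    [0,0,-0.06,0,0,0,1],
    [0,0,-0.06,0,0,0,1],
    [0,0,-0.06,0,0,0,1],
    [0,0,-0.06,0,0,0,1],
  ],
)

```text
time_s: 18.15
position: [0.4869, -0.0109, 0.0976]
tcp_rot: [[0.101, 0.995, -0.001], [0.995, -0.101, -0.001], [-0.001, -0.001, -1.0]]
force: [0.1, 0.1, 0.7]
opening: 0.006
```

```bash
python3 auto.py w9 '(.4865,-.0108)' '(.099,.995)'|head -16;python3 st.py
```

```text
18.15 [ 0.4869 -0.0109  0.0976] [0.1118 0.0671 0.6569]
36 18 z med 0.0865  ac 0.0005
38 16 z med 0.0862  ac 0.0005
40 20 z med 0.0860  ac 0.0005
42 18 z med 0.0859  ac 0.0005
44 21 z med 0.0855  ac -0.0000
46 21 z med 0.0856  ac 0.0005
48 26 z med 0.0852  ac 0.0005
50 25 z med 0.0849  ac 0.0005
52 22 z med 0.0848  ac 0.0005
54 27 z med 0.0848  ac 0.0005
56 26 z med 0.0846  ac 0.0005
58 22 z med 0.0842  ac 0.0006
60 25 z med 0.0843  ac 0.0006
62 14 z med 0.0838  ac 0.0006
64 3 z med 0.0259  ac 0.0049
time_s 18.2
joint_positions [-14.3899  31.5258 108.0419  -0.1361  40.4766  -8.4668]
position [ 0.487  -0.0108  0.0978]
tcp_rot [[ 0.1014  0.9948 -0.0011]
 [ 0.9948 -0.1014 -0.0013]
 [-0.0014 -0.001  -1.    ]]
force [-0.0817  0.0989 -0.1925]
moment [-0.1222  0.0358  0.0058]
```

>>> send_rows(
  moves=[
    [0,0,-0.3,0,0,0,1],
    [0,0,-0.8,0,0,0,1],
    [0,0,-1,0,0,0,1],
    [0,0,-1,0,0,0,1],
    [0,0,-1,0,0,0,1],
    [-1,0,-1,0,0,0,1],
    [-1,0,0,0,0,0,1],
    [-1,0,0,0,0,0,1],
    [-1,0,0,0,0,0,1],
    [-1,0,0,0,0,0,1],
    [-1,0,0,0,0,0,1],
    [-1,0,0,0,0,0,1],
  ],
)

```text
time_s: 19.7
position: [0.469, -0.1854, 0.2258]
tcp_rot: [[0.101, 0.995, -0.001], [0.995, -0.101, -0.001], [-0.001, -0.001, -1.0]]
force: [-0.3, -0.9, -0.0]
opening: 0.003
```

>>> send_rows(
  moves=[
    [-1,0,0,0,0,0,1],
    [-1,0,0,0,0,0,1],
    [-1,0,0,0,0,0,1],
    [0,0,0,0,0,1,1],
    [0,0,0,0,0,1,1],
    [0,0,0,0,0,1,1],
    [0,0,0,0,0,1,1],
    [0,0,0,0,0,1,1],
    [0,0,0,0,0,1,1],
    [0,0,0,0,0,1,1],
    [0,0,0,0,0,1,1],
    [0,0,0,0,0,1,1],
  ],
)

```text
time_s: 21.2
position: [0.4615, -0.2591, 0.2259]
tcp_rot: [[0.994, -0.107, -0.001], [-0.107, -0.994, -0.001], [-0.001, 0.001, -1.0]]
force: [0.8, 1.4, 0.2]
opening: 0.003
```

```bash
python3 st.py; python3 look.py w10 right
```

```text
time_s 21.2
joint_positions [-41.3582  22.6364  95.5467  -0.1229  61.8314  54.8441]
position [ 0.4615 -0.2591  0.2259]
tcp_rot [[ 0.9943 -0.107  -0.0014]
 [-0.107  -0.9943 -0.0013]
 [-0.0013  0.0014 -1.    ]]
force [0.757  1.3679 0.2495]
moment [-0.0187  0.1676 -0.0397]
21.25 [ 0.4615 -0.2592  0.2259]
right_pad_top 0.93 [311.7 194.2] [ 0.4661 -0.2928  0.0931]
right_pointer_tip 0.73 [366.6 197.7] [ 0.436  -0.3646  0.0165]
right_rider_point 0.49 [369.3 187.5] [ 0.4689 -0.345   0.1017]
right_rider_point 0.29 [ 15.5 204.7] [ 0.4864 -0.0101  0.0932]
```

View pics/w10.png

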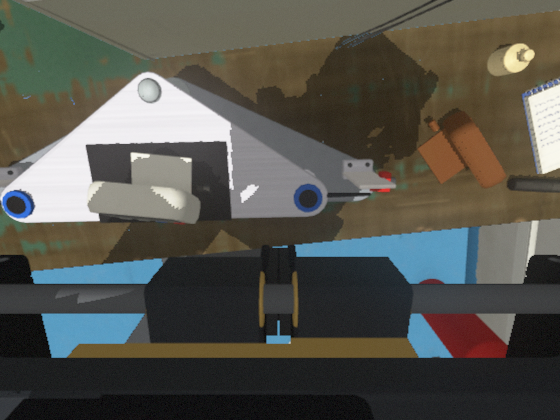

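```bash
python3 - <<'E'
from h import *
c=np.load('/tmp/w10.npz')
for q in((18,204),(308,197)): 
    o=c['pose'][:3,3];d=px(c,*q,1.)-o; print(o+d*(.094-o[2])/d[2])
E
python3 go.py .4590 -.2890 .13 -96
```

```text
[ 0.48691224 -0.01341918  0.094     ]
[ 0.46401653 -0.28898589  0.094     ]
turn units [ 0.012 -0.     9.035]
shift before turn (old axes) [0.021 1.192 3.831]  after turn (new axes) [ 1.197 -0.024  3.829] world [-0.003 -0.03  -0.096]
```

>>> send_rows(
  moves=[
    [0,0,0,0,0,1,1],
    [0,0,0,0,0,1,1],
    [0,0,0,0,0,1,1],
    [0,0,0,0,0,1,1],
    [0,0,0,0,0,1,1],
    [0,0,0,0,0,1,1],
    [0,0,0,0,0,1,1],
    [0,0,0,0,0,1,1],
    [0.4,0,0,0,0,0.95,1],
    [0.8,0.08,0.6,0,0,0,1],
    [0,0,0.6,0,0,0,1],
    [0,0,0,0,0,0,1],
  ],
)

```text
time_s: 22.9
position: [0.457, -0.2879, 0.1933]
tcp_rot: [[-0.092, -0.996, -0.005], [-0.996, 0.092, 0.003], [-0.002, 0.006, -1.0]]
force: [-0.3, -0.0, 1.2]
opening: 0.007
```

```bash
python3 st.py; python3 look.py w11 right;python3 zoom.py w11.png 285 180 56 z11.png
```

```text
time_s 22.9
joint_positions [-44.0227  26.0425  95.8425  -0.1057  58.454  141.3056]
position [ 0.457  -0.2879  0.1933]
tcp_rot [[-0.0919 -0.9958 -0.0053]
 [-0.9958  0.0919  0.003 ]
 [-0.0025  0.0056 -1.    ]]
force [-0.3299 -0.0373  1.2372]
moment [ 0.0851  0.0939 -0.0126]
22.95 [ 0.4576 -0.2882  0.1941]
right_pad_top 0.64 [271.6 213. ] [ 0.4613 -0.289   0.0934]
right_pointer_tip 0.97 [264.4 141.1] [ 0.464  -0.3454  0.0267]
right_rider_point 0.78 [267.8 134.4] [ 0.4602 -0.3512  0.0169]
```

View pics/z11.png

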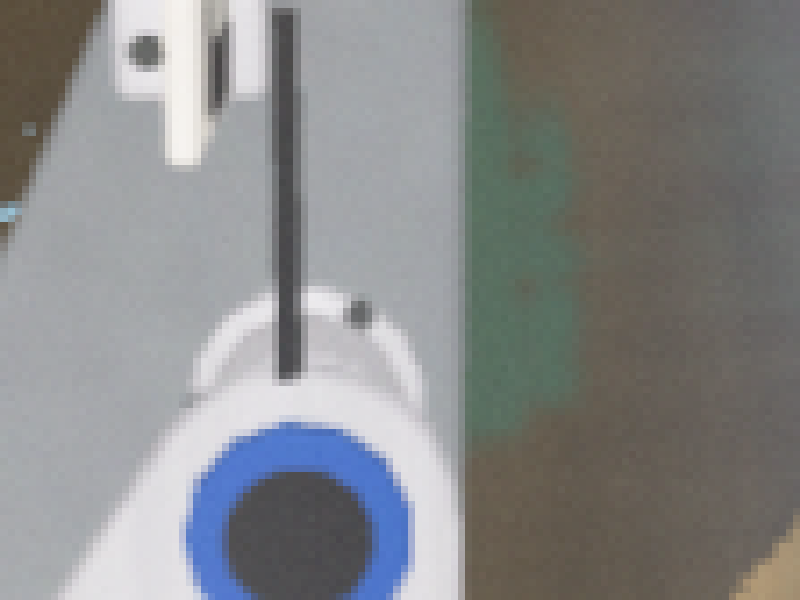

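```bash
python3 go.py .4612 -.2892 .120 -95
```

```text
turn units [ 0.007 -0.007 -0.026]
shift before turn (old axes) [ 0.004 -0.11   3.025]  after turn (new axes) [ 0.008 -0.106  3.025] world [ 0.003 -0.    -0.076]
```

>>> send_rows(
  moves=[
    [0,-0.1,0.8,0,0,0,1],
    [0,0,0.8,0,0,0,1],
    [0,0,0.8,0,0,0,1],
    [0,0,0.5,0,0,0,1],
    [0,0,0.1,0,0,0,1],
    [0,0,0,0,0,0,1],
    [0,0,0,0,0,0,1],
  ],
)

```text
time_s: 23.98
position: [0.4613, -0.2897, 0.1212]
tcp_rot: [[-0.093, -0.996, -0.0], [-0.996, 0.093, -0.002], [0.002, 0.0, -1.0]]
force: [0.5, -0.6, 0.0]
opening: 0.011
```

```bash
python3 st.py; python3 auto.py w12 '(.4612,-.2892)' '(-.088,-.996)'; python3 zoom.py w12.png 275 150 56 z12.png
```

```text
time_s 23.975
joint_positions [-43.8278  32.315   99.032   -0.1398  48.5792 141.5787]
position [ 0.4613 -0.2897  0.1212]
tcp_rot [[-0.0926 -0.9957 -0.0003]
 [-0.9957  0.0926 -0.0022]
 [ 0.0022  0.0001 -1.    ]]
force [ 0.4805 -0.6202  0.0315]
moment [0.1004 0.1186 0.0125]
23.975 [ 0.4613 -0.2897  0.1212] [ 0.4805 -0.6202  0.0315]
36 17 z med 0.0859  ac -0.0020
38 16 z med 0.0856  ac -0.0020
40 16 z med 0.0856  ac -0.0020
42 15 z med 0.0855  ac -0.0019
44 16 z med 0.0855  ac -0.0019
46 16 z med 0.0850  ac -0.0019
48 17 z med 0.0853  ac -0.0019
50 14 z med 0.0852  ac -0.0022
52 12 z med 0.0850  ac -0.0022
54 12 z med 0.0849  ac -0.0022
56 14 z med 0.0844  ac -0.0025
58 18 z med 0.0844  ac -0.0024
60 9 z med 0.0835  ac -0.0024
66 12 z med 0.0632  ac -0.0023
68 12 z med 0.0645  ac -0.0023
70 12 z med 0.0653  ac -0.0023
72 12 z med 0.0663  ac -0.0023
74 12 z med 0.0675  ac -0.0022
76 21 z med 0.0686  ac -0.0025
78 28 z med 0.0690  ac -0.0025
80 22 z med 0.0691  ac -0.0025
```

View pics/z12.png

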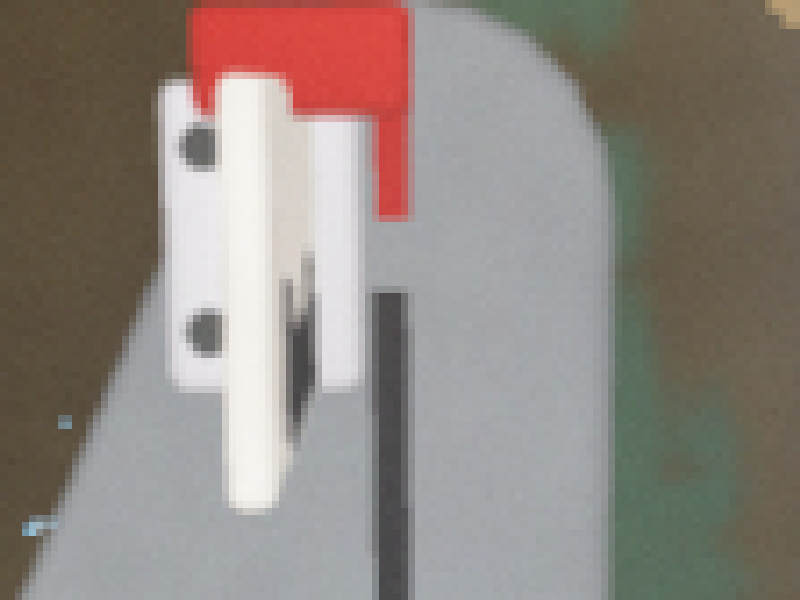

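>>> send_rows(
  moves=[
    [0,-0.06,0.4,0,0,0,1],
    [0,0,0.4,0,0,0,1],
    [0,0,0.2,0,0,0,1],
    [0,0,0.1,0,0,0,1],
    [0,0,0.1,0,0,0,1],
    [0,0,0.1,0,0,0,1],
    [0,0,0.1,0,0,0,1],
    [0,0,0.1,0,0,0,1],
    [0,0,0.1,0,0,0,1],
    [0,0,0.08,0,0,0,1],
    [0,0,0.05,0,0,0,1],
    [0,0,0.03,0,0,0,1],
  ],
)

```text
time_s: 25.52
position: [0.4626, -0.2897, 0.077]
tcp_rot: [[-0.093, -0.996, -0.001], [-0.996, 0.093, -0.002], [0.002, 0.0, -1.0]]
force: [-1.4, 0.3, 7.4]
opening: 0.006
```

```bash
python3 auto.py w13 '(.4625,-.2892)' '(-.088,-.996)'
```

```text
25.525 [ 0.4626 -0.2897  0.077 ] [-1.3603  0.3361  7.368 ]
36 22 z med 0.0714  ac -0.0014
38 19 z med 0.0712  ac -0.0011
40 22 z med 0.0710  ac -0.0014
42 24 z med 0.0706  ac -0.0014
44 23 z med 0.0706  ac -0.0016
46 22 z med 0.0702  ac -0.0013
48 23 z med 0.0699  ac -0.0011
50 23 z med 0.0696  ac -0.0011
52 23 z med 0.0691  ac -0.0010
54 20 z med 0.0692  ac -0.0015
56 24 z med 0.0689  ac -0.0013
58 24 z med 0.0689  ac -0.0013
60 11 z med 0.0689  ac -0.0015
66 15 z med 0.0630  ac -0.0010
68 20 z med 0.0641  ac -0.0010
70 19 z med 0.0653  ac -0.0009
72 19 z med 0.0663  ac -0.0014
74 24 z med 0.0667  ac -0.0011
76 47 z med 0.0686  ac -0.0024
78 48 z med 0.0689  ac -0.0021
80 60 z med 0.0691  ac -0.0021
```

>>> send_rows(
  moves=[
    [0,0,0.06,0,0,0,1],
    [0,0,0.06,0,0,0,1],
    [0,0,0.05,0,0,0,1],
    [0,0,0.03,0,0,0,1],
    [0,0,0,0,0,0,1],
    [0,0,0,0,0,0,1],
  ],
)

```text
time_s: 26.32
position: [0.4629, -0.2896, 0.0723]
tcp_rot: [[-0.093, -0.996, -0.0], [-0.996, 0.093, -0.002], [0.002, -0.0, -1.0]]
force: [-0.7, 0.4, 10.1]
opening: 0.004
```

```bash
python3 auto.py w14 '(.4625,-.2892)' '(-.088,-.996)'
```

```text
26.325 [ 0.4629 -0.2896  0.0723] [-0.7424  0.3933 10.1222]
36 20 z med 0.0665  ac -0.0019
38 24 z med 0.0665  ac -0.0016
40 23 z med 0.0661  ac -0.0013
42 24 z med 0.0659  ac -0.0016
44 22 z med 0.0654  ac -0.0013
46 23 z med 0.0651  ac -0.0018
48 25 z med 0.0650  ac -0.0018
50 24 z med 0.0648  ac -0.0015
52 24 z med 0.0645  ac -0.0018
54 17 z med 0.0640  ac -0.0018
56 20 z med 0.0640  ac -0.0018
58 18 z med 0.0635  ac -0.0018
60 9 z med 0.0628  ac -0.0018
66 24 z med 0.0631  ac -0.0009
68 22 z med 0.0642  ac -0.0009
70 23 z med 0.0651  ac -0.0011
72 21 z med 0.0659  ac -0.0006
74 25 z med 0.0669  ac -0.0006
76 57 z med 0.0688  ac -0.0020
78 50 z med 0.0689  ac -0.0020
80 50 z med 0.0689  ac -0.0020
```

Both are level at about 0.063. Holding there, then easing up.

>>> send_rows(
  moves=[
    [0,0,0,0,0,0,1],
    [0,0,0,0,0,0,1],
    [0,0,0,0,0,0,1],
    [0,0,0,0,0,0,1],
    [0,0,0,0,0,0,1],
    [0,0,0,0,0,0,1],
    [0,0,0,0,0,0,1],
    [0,0,0,0,0,0,1],
    [0,0,0,0,0,0,1],
    [0,0,0,0,0,0,1],
    [0,0,0,0,0,0,1],
    [0,0,0,0,0,0,1],
  ],
)

```text
time_s: 27.88
position: [0.4629, -0.2896, 0.0723]
tcp_rot: [[-0.093, -0.996, -0.0], [-0.996, 0.093, -0.002], [0.002, -0.0, -1.0]]
force: [-0.7, 0.9, 8.3]
opening: 0.003
```

>>> send_rows(
  moves=[
    [0,0,0,0,0,0,1],
    [0,0,0,0,0,0,1],
    [0,0,0,0,0,0,1],
    [0,0,-0.03,0,0,0,1],
    [0,0,-0.06,0,0,0,1],
    [0,0,-0.08,0,0,0,1],
    [0,0,-0.08,0,0,0,1],
    [0,0,-0.08,0,0,0,1],
    [0,0,-0.08,0,0,0,1],
    [0,0,-0.08,0,0,0,1],
    [0,0,-0.08,0,0,0,1],
    [0,0,-0.08,0,0,0,1],
  ],
)

```text
time_s: 29.38
position: [0.4623, -0.2897, 0.088]
tcp_rot: [[-0.093, -0.996, -0.001], [-0.996, 0.093, -0.002], [0.002, 0.001, -1.0]]
force: [-0.5, 0.3, 3.9]
opening: 0.004
```

>>> send_rows(
  moves=[
    [0,0,-0.06,0,0,0,1],
    [0,0,-0.06,0,0,0,1],
    [0,0,-0.06,0,0,0,1],
    [0,0,-0.06,0,0,0,1],
    [0,0,-0.06,0,0,0,1],
    [0,0,-0.06,0,0,0,1],
    [0,0,-0.06,0,0,0,1],
    [0,0,-0.06,0,0,0,1],
  ],
)

```text
time_s: 30.38
position: [0.4623, -0.2894, 0.0998]
tcp_rot: [[-0.093, -0.996, -0.001], [-0.996, 0.093, -0.001], [0.001, 0.001, -1.0]]
force: [-0.1, 0.0, 0.6]
opening: 0.003
```

```bash
python3 auto.py w15 '(.4625,-.2892)' '(-.088,-.996)'|head -15
```

```text
30.375 [ 0.4623 -0.2894  0.0998] [-0.0956  0.0323  0.5698]
36 17 z med 0.0862  ac -0.0009
38 19 z med 0.0859  ac -0.0008
40 16 z med 0.0859  ac -0.0008
42 19 z med 0.0856  ac -0.0008
44 16 z med 0.0853  ac -0.0008
46 21 z med 0.0853  ac -0.0008
48 18 z med 0.0849  ac -0.0008
50 20 z med 0.0848  ac -0.0008
52 23 z med 0.0849  ac -0.0013
54 21 z med 0.0845  ac -0.0007
56 22 z med 0.0848  ac -0.0013
58 24 z med 0.0844  ac -0.0010
60 12 z med 0.0842  ac -0.0010
66 15 z med 0.0636  ac -0.0008
```

Right corner is home too. Withdrawing upward and checking the scene.

>>> send_rows(
  moves=[
    [0,0,-0.3,0,0,0,1],
    [0,0,-0.8,0,0,0,1],
    [0,0,-1,0,0,0,1],
    [0,0,-1,0,0,0,1],
    [0,0,-1,0,0,0,1],
    [0,0,-0.6,0,0,0,1],
    [0,0,0,0,0,0,1],
    [0,0,0,0,0,0,1],
  ],
)

```text
time_s: 31.42
position: [0.462, -0.2889, 0.2165]
tcp_rot: [[-0.093, -0.996, -0.003], [-0.996, 0.093, 0.0], [0.0, 0.003, -1.0]]
force: [0.3, 0.6, -0.8]
opening: 0.009
```

```bash
python3 st.py|head -4; python3 -c "
from h import *
cap('side','s16.png');cap('scene','c16.png')
c=cv2.imread('pics/side0.png');d=cv2.imread('pics/s16.png')
cv2.imwrite('pics/cmp.png',np.vstack([cv2.resize(x[220:295,150:450],(800,200),interpolation=cv2.INTER_CUBIC) for x in(c,d)]))"
```

```text
time_s 31.425
joint_positions [-43.7127  24.5498  93.9373  -0.1192  61.6321 141.6667]
position [ 0.462  -0.2889  0.2165]
tcp_rot [[-0.0928 -0.9957 -0.0028]
```

View pics/cmp.png

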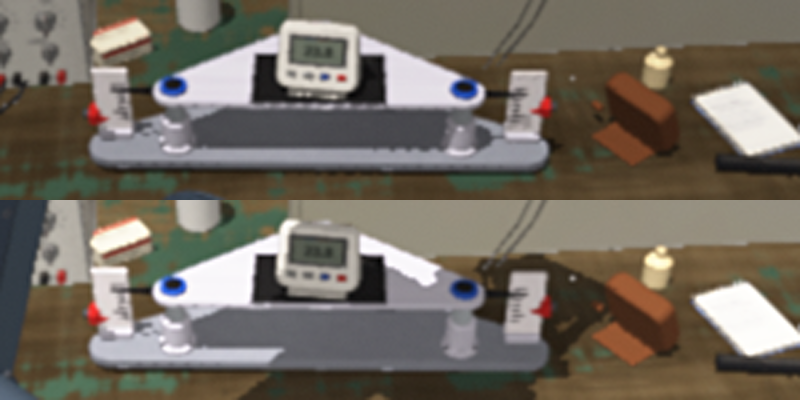

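The before and after side views match: the meter, riders, pointers and loose items are all in the same place, and both corners are up. Handing in.

```bash
python3 -c "
from h import *
print(bot.hand_in())"
```

```text
the job is handed in; nothing more can be done
None
```

I pressed the left corner and then the right corner until each pointer was level with its rider. I held each for a little over two seconds and eased it back up until it was home. I handed the job in at about 31.5 s, with the fingers clear of the plate.

| Corner | Pointer tip when held | Rider point | Tip after release |
|---|---|---|---|
| Left | 48.2 mm | about 47.8 mm | about 84.1 mm |
| Right | about 63.0 mm | about 63.1 mm | about 84.2 mm |

- **Measurement:** these heights come from the wrist camera's depth picture, which is good to about 0.5–1 mm.
- **Home check:** before pressing, the right tip read about 83.8 mm and the left 83–84 mm. Both are about 1 mm under the stated 85 mm, but so are the tips after release.
- **Force:** the pushing force at the readings I took was at most about 12 N.
- **Scene:** the final side picture shows the meter, riders and loose items near the plate where they were at the start. I did not compare the rest of the bench.
- **Disagreement:** an earlier picture-based estimate of the left rider was up to 1 mm higher than the depth reading. I went by the depth reading.
- **Failed check:** the side camera could not confirm the left level during the press, because the gripper hid the pointer.

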